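Hitch the label reader onto its ball mount

TASK

Pick up the white label reader and, with its red latch lever still up, lower its bell socket over the steel ball of the blue mount (not the orange one), setting it down fully home on the blue flange rather than dropping it. Then press the red lever all the way down and leave the reader upright and latched.

Things in the scene. Friction and masses are not known exactly. Their poses are not given: they have to be found in the camera images.
- reader: Loose label reader, about 0.35 kg, standing on its bell socket, 118 mm tall. Origin: centre of the bell's mouth, on its underside; z up. Bell z 0 to 44 mm: mouth 68 mm outside, 60 inside, narrowing over 18 mm to a 36 mm bore, 38 deep from the mouth. Grey saddle above, z 44 to 56, x -32 to 38, 40 mm wide. White housing at +x, red lever at -x. It may sit on the ball at any yaw.
- housing (a point): Where to grip: centre of the reader's white upright housing with blue band, at x 24, y 0, z 95 mm in the reader's frame, axes as the reader's. The housing is 28 mm (x) by 34 mm (y), from z 55 to 118; take it from above across its 34 mm. The raised lever's end reaches z 91, so the gripper's body clears it.
- latch (a joint): Hinge of the reader's red lever, rad: 0 to 0.1 at the start (raised, sloping up away from the housing at about 0.6 rad), 0.6 fully down (level). Friction only, no spring: it stays where left; about 2 to 3 N on the pad moves it. Lever 47 mm long, pivot at x 3, z 62 mm in the reader's frame.
- latch_pad (a point): Point on the upper face of the red lever (28 mm wide), where to press straight down; it moves with the lever. In the reader's frame at about x -20, z 81 mm with the lever up and x -27, z 65 mm with it down. Keep the press within 30 mm of the bell's axis, or the reader may tip.
- mount_blue: Fixed mount: blue round flange, 92 mm across, 12 mm thick, with a bright 32 mm steel ball on a short neck; ball centre 32 mm, ball top 48 mm above the bench. Origin: centre of the flange's underside, at bench height; z up. Seated, the bell rests on the flange, reader origin 12 mm above this one, within about 3 mm sideways. An orange mount of the same shape is not the one.
There are look-alikes about, which are no part of the job. There is more than one size of the mount_blue; the job needs the larger.

How it is judged:
By the outcome, as a careful person would: the job done as asked, in the order asked, and still so for the second after the job is handed in, with the robot touching nothing.
It also fails if it takes over 48 s, if anything falls off the work surface, if the arm or the gripper's body presses on something with over 40 N, if the wrist force passes 120 N, or if a joint passes its speed limit or range.

ROBOT

A 6-joint arm with a two-finger parallel gripper is mounted at the origin on the work surface. World frame = base frame: x ahead of the robot, y to its left, z up, the work surface at z = 0. Lengths are in m, angles in rad, forces in N, time in s.
With the tool pointing down it reaches from about 0.375 to 0.9 m from the base axis. Payload 3.1 kg.
Tool frame: the origin (TCP) lies midway between the tips of the shut fingers; the grasp point (between the pads) lies 19 mm behind it; z points along the fingers, y is the line along which they close (so a half turn about z gives the same grasp; the last joint's range is limited). The gripper opens to 87 mm and grips with 3 to 60 N. Pads are 19 mm wide; open, the fingers measure 117 mm over their backs; the gripper's body (75 mm by 190 mm) begins 51 mm behind the grasp point.
Start: joints at [-1.458, 0.527, 1.433, -0, 1.181, -0.178], TCP at [0.18, -0.599, 0.191] pointing down, gripper open.
Joint ranges: [-3.08, 3.08], [-0.75, 2.2], [0.22, 2.44], [-1.43, 4.57], [0, 2.65], [-2.85, 2.85]. Speed limits (rad/s): [2.79, 2.79, 3.14, 3.14, 3.14, 3.14].

INTERFACE

Orientations are given as a unit quaternion [w, x, y, z].
In Python, from plant import r, cams, order gives the robot as it stands.
- The arm moves only by the tool servo_tool, never from a script. Its argument "plan" is a list of rows, each a list of 3 entries, a list of its own where there are three numbers: the shift along the world's x, y, z in cm, then the turn about the world's z in degrees, then the finger opening in cm, from 0 to 8.7. A call has exactly 8 rows; each row shifts and turns the commanded pose from where the row before left it; what a row does not reach is not made up. A row lasts 1/10 s, in which the tool goes at most 50 mm and 8.59 degrees, less where a joint would pass 70% of its speed; a pose out of reach is approached as far as the arm can. A call is refused whole if a number of a shift passes 5 or a number of a turn 8.59, either way. A call with a gripper value outside its range is refused whole. The fingers move at their own pace and stop on an object; "force" is the grip in N (left out, the last holds). Time passes only in rows, so rows that do not move let the fingers close, or fill a call up. It gives the time, the measured TCP pose, the force, the opening and the grip force at its end, in the units of the state.
- r.sense(): the state, without advancing time (a new reading comes with each control period).
- cams.camera(name): name is "scene" or "top" or "wrist"; returns a dict with "frame" (384x512x3 uint8, blue, green, red), "K" (3x3 intrinsics, pixels), "dist_coeffs" ([k1, k2, p1, p2, k3] as OpenCV has them; the pictures are not rectified), "T" (4x4, takes a point from camera to world coordinates); the wrist camera has in their place "hand_eye" (4x4, takes a point from camera to tool coordinates, whose origin is the TCP and whose axes are the flange's). Camera axes: x right, y up, looking along -z (the intrinsics and any distortion apply to the point x, -y, -z); pixel columns grow to the right and rows downward; lengths in m; the calibration is good to about 2 mm. A picture is of the moment at which its call begins: read the wrist's pose just before it. There is no depth.
- order.hand_in(): hands the job in; it is judged then, once.
The state is a dict: "time_s": time; "joint_pos": joint angles; "joint_vel": joint speeds; "tau": joint torques, N m; "tcp_pos": TCP position; "tcp_rot": TCP orientation; "ft_force": force on the tool from outside, world axes, zero at the start; "moment": the same for the moment, N m; "finger_gap": opening from 0.0 (shut) to 1.0 (fully open); "finger_force": force on a finger pad.
Only numpy, scipy, OpenCV 4.12 (cv2) and the standard library are available. Lean on these libraries where they do the work, as an engineer would, in place of code of your own. Each camera call takes 0.05 s, during which the arm holds its last target. There are 200 camera calls.

## Working session

There is one attempt and no reset: what is moved stays moved. The work goes in short steps, Python scripts to look and compute and a tool call to move; the robot and the scene stay as the last step left them, time stands still between calls to the robot, and variables do not carry over. Pictures are saved under pics/ and viewed, at most 10 in all, crops included, and the job is handed in when it is done.

Besides the shell and the picture viewer there is one more tool, called by a JSON object that holds its "fn" and its "kwargs". servo_tool: Moves the arm, as the interface text tells. Its arguments: {"type":"object","properties":{"plan":{"type":"array","items":{"type":"array"}},"force":{"type":"number"}},"required":["plan"]}

```bash
mkdir -p pics; cat > h.py <<'E'
import numpy as np, cv2
from plant import r, cams, order
def shot(n):
    s=r.sense(); c=cams.camera(n)
    if n=="wrist":
        w,x,y,z=s["tcp_rot"]
        from scipy.spatial.transform import Rotation as R
        T=np.eye(4);T[:3,:3]=R.from_quat([x,y,z,w]).as_matrix();T[:3,3]=s["tcp_pos"]
        c["T"]=T@np.array(c["hand_eye"])
    return c
def ray(c,u,v):
    p=cv2.undistortPoints(np.array([[[u,v]]],float),np.array(c["K"]),np.array(c["dist_coeffs"]))[0,0]
    T=np.array(c["T"]); d=T[:3,:3]@np.array([p[0],-p[1],-1]); return T[:3,3],d/np.linalg.norm(d)
def plane(c,u,v,z):
    o,d=ray(c,u,v); return o+d*(z-o[2])/d[2]
def proj(c,P):
    T=np.array(c["T"]); q=T[:3,:3].T@(np.array(P,float)-T[:3,3]); q=np.array([q[0],-q[1],-q[2]])
    return cv2.projectPoints(q.reshape(1,3),np.zeros(3),np.zeros(3),np.array(c["K"]),np.array(c["dist_coeffs"]))[0].ravel()
E
python3 - <<'E'
from h import *
a=shot("top");b=shot("scene")
import pickle;pickle.dump((a,b),open("ab.pkl","wb"))
cv2.imwrite("pics/a.png",cv2.resize(a["frame"],(800,600)));cv2.imwrite("pics/b.png",cv2.resize(b["frame"],(800,600)))
print(r.sense()); print(a["T"],b["T"])
E
```

```text
{'time_s': 0.1, 'joint_pos': array([-1.45749076e+00,  5.28401856e-01,  1.43377848e+00, -1.00490952e-05,
        1.18142743e+00, -1.78481537e-01]), 'joint_vel': array([ 0.00042939, -0.00182812, -0.00206916,  0.00071405, -0.00031746,
        0.00010421]), 'tau': array([-6.84959673e-05, -4.40984023e+01, -1.77151233e+01,  6.33804803e-02,
        5.33924368e-02, -5.84303302e-05]), 'tcp_pos': array([ 0.17974207, -0.59783032,  0.19055059]), 'tcp_rot': array([-1.00717211e-03,  9.89375619e-01,  1.45378364e-01,  2.81843350e-05]), 'ft_force': array([-0.56176234, -0.20388739, -0.09908252]), 'moment': array([ 0.05241506, -0.018222  , -0.04637734]), 'finger_force': 0.0, 'finger_gap': 0.9942261787684961}
[[-0.01603787  0.98554955 -0.16862643  0.38134208]
 [-0.99967416 -0.01915459 -0.01687251 -0.01982081]
 [-0.01985866  0.16830089  0.98553561  1.11848281]
 [ 0.          0.          0.          1.        ]] [[ 0.50206687 -0.71481109  0.48679971  0.93349065]
 [ 0.86481976  0.41754601 -0.27882274 -0.22441487]
 [-0.00395569  0.56098167  0.82781877  0.74818167]
 [ 0.          0.          0.          1.        ]]
```

View pics/a.png

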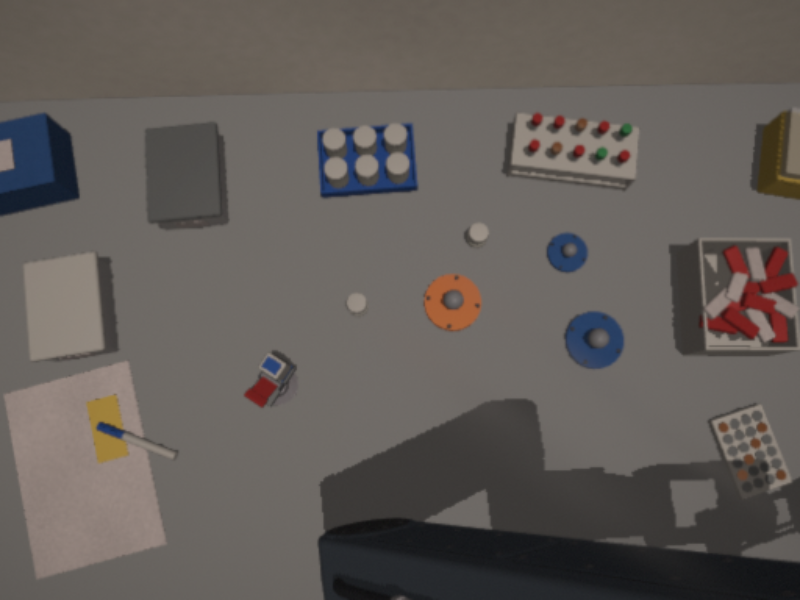

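View pics/b.png

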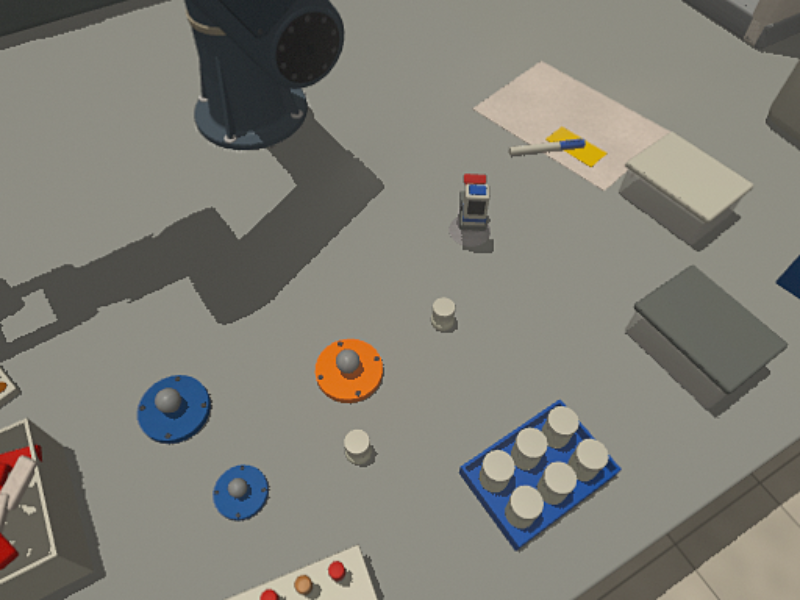

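The top view shows the reader at about (270,378): blue housing top at (272,365), red lever at (262,390). The large blue mount is at (595,340), the small blue one at (567,252) and the orange one at (453,300). The scene view shows the same layout, with the large mount at (174,408).

```bash
python3 - <<'E'
from h import *
import pickle;a,b=pickle.load(open("ab.pkl","rb"))
def comp(c,col,u,v,R=35):
    f=c["frame"].astype(int);B,G,Rr=f[...,0],f[...,1],f[...,2]
    m=(B>G+25)&(B>Rr+40) if col=="b" else (Rr>G+50)&(Rr>B+50)
    m=m.astype(np.uint8);k=np.zeros_like(m);cv2.circle(k,(int(u),int(v)),R,1,-1);m&=k
    cs,_=cv2.findContours(m,0,2);return max(cs,key=cv2.contourArea)
s=.64
for n,c,fl,hb,rd in (("top",a,(595,340),(272,365),(262,390)),("scene",b,(174,408),(478,190),(475,180))):
    q=comp(c,"b",fl[0]*s,fl[1]*s); (x,y),(w,h),_=cv2.fitEllipse(cv2.convexHull(q))
    P=plane(c,x,y,.010); e=plane(c,x+w/2,y,.01);print(n,"mount",P,w,h,np.linalg.norm(e-P))
    for col,p,z in (("b",hb,.118),("r",rd,.08)):
        q=comp(c,col,p[0]*s,p[1]*s,14); rr=cv2.minAreaRect(q);print(col,rr,cv2.contourArea(q),plane(c,*rr[0],z), [plane(c,*t,z)[:2].round(3) for t in cv2.boxPoints(rr)])
cv2.imwrite("pics/c.png",np.hstack([cv2.resize(a["frame"][205:275,145:205],(400,466),interpolation=2),cv2.resize(b["frame"][100:170,275:335],(400,466),interpolation=2)]))
E
```

```text
top mount [ 0.51146675 -0.31935593  0.01      ] 33.727745056152344 36.511783599853516 0.04194336334618741
b ((173.30880737304688, 233.48529052734375), (9.603920936584473, 7.0314412117004395), 30.963754653930664) 55.5 [0.46982573 0.17666882 0.118     ] [array([0.469, 0.19 ]), array([0.482, 0.182]), array([0.471, 0.163]), array([0.457, 0.171])]
r ((166.3076629638672, 249.5384521484375), (13.867504119873047, 16.641006469726562), 33.690067291259766) 178.5 [0.43611457 0.20000749 0.08      ] [array([0.429, 0.224]), array([0.461, 0.203]), array([0.443, 0.176]), array([0.411, 0.197])]
scene mount [ 0.50807412 -0.31971557  0.01      ] 38.62809753417969 48.26633834838867 0.039662924229352754
b ((305.0, 121.0), (6.0, 10.0), 90.0) 50.5 [0.46593447 0.1765118  0.118     ] [array([0.453, 0.172]), array([0.464, 0.191]), array([0.479, 0.181]), array([0.468, 0.162])]
r ((303.5, 114.0), (6.0, 13.0), 90.0) 67.5 [0.41699031 0.21057054 0.08      ] [array([0.401, 0.203]), array([0.417, 0.23 ]), array([0.433, 0.218]), array([0.417, 0.192])]
```

View pics/c.png

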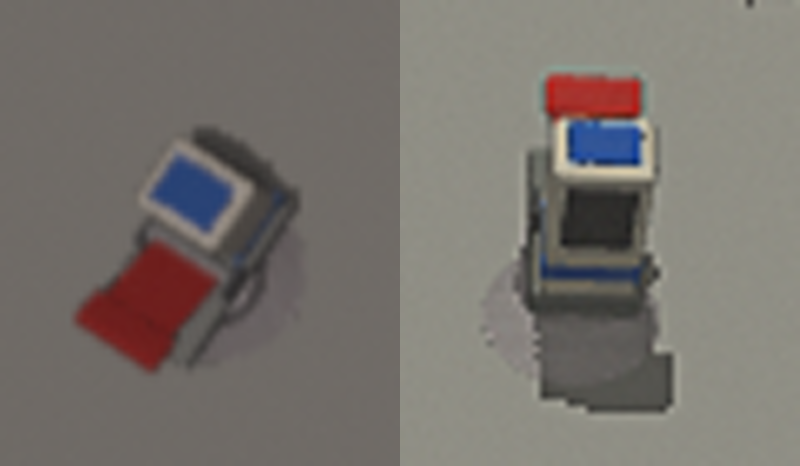

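{"fn": "servo_tool", "kwargs": {"plan": [[[3,3.9,0.6],8.5,8.7],[[3,3.9,0.6],8.5,8.7],[[3,3.9,0.6],8.5,8.7],[[3,3.9,0.6],8.5,8.7],[[3,3.9,0.6],8.5,8.7],[[3,3.9,0.6],8.5,8.7],[[3,3.9,0.6],8.5,8.7],[[3,3.9,0.6],8.5,8.7]]}}

```text
time_s: 0.9
tcp_pos: [0.4205, -0.2846, 0.2395]
tcp_rot: [-0.0, 0.737, 0.676, 0.0]
ft_force: [-0.5, -0.6, 0.7]
finger_gap: 1.0
finger_force: 0.0
```

{"fn": "servo_tool", "kwargs": {"plan": [[[0.6,4.9,0],8,8.7],[[0.6,4.9,0],8,8.7],[[0.6,4.9,0],8,8.7],[[0.6,4.9,0],8,8.7],[[0.6,4.9,0],8,8.7],[[0.6,4.9,0],8,8.7],[[0.6,4.9,0],8,8.7],[[0.6,4.9,0],7,8.7]]}}

```text
time_s: 1.7
tcp_pos: [0.4674, 0.1075, 0.2393]
tcp_rot: [-0.0, 0.275, 0.961, -0.0]
ft_force: [1.1, 0.1, -0.2]
finger_gap: 0.998
finger_force: 0.0
```

{"fn": "servo_tool", "kwargs": {"plan": [[[0,3.5,0],0,8.7],[[0,3.4,0],0,8.7],[[0,0,-1.5],0,8.7],[[0,0,-1.5],0,8.7],[[0,0,0],0,8.7],[[0,0,0],0,8.7],[[0,0,0],0,8.7],[[0,0,0],0,8.7]]}}

```text
time_s: 2.5
tcp_pos: [0.4684, 0.1742, 0.2102]
tcp_rot: [0.001, 0.278, 0.96, 0.0]
ft_force: [0.4, -0.1, -0.2]
finger_gap: 1.003
finger_force: 0.0
```

```bash
python3 - <<'E'
from h import *
c=shot("wrist");import pickle;pickle.dump(c,open("w.pkl","wb"))
f=c["frame"].copy();print(c["T"].round(3),r.sense()["tcp_pos"])
cv2.circle(f,tuple(int(t) for t in proj(c,[.468,.1766,.118])),3,(0,255,0),1)
cv2.imwrite("pics/w.png",cv2.resize(f,(800,600)))
E
```

```text
[[ 0.535 -0.807 -0.25   0.399]
 [ 0.845  0.511  0.158  0.216]
 [ 0.    -0.296  0.955  0.403]
 [ 0.     0.     0.     1.   ]] [0.46835838 0.1742468  0.21013515]
```

View pics/w.png

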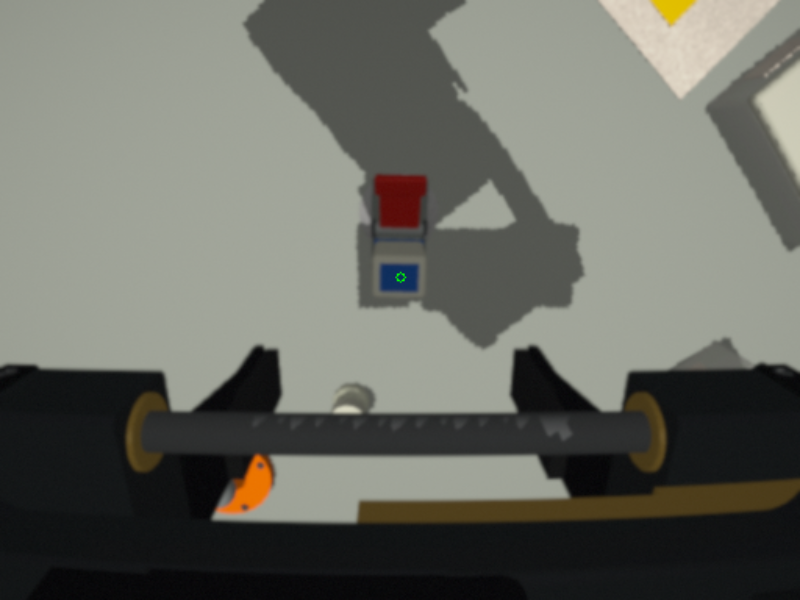

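The wrist view shows the housing top at (399,277), matching the projected estimate at (400,277). Its edges line up with the tool axes.

{"fn": "servo_tool", "kwargs": {"plan": [[[0,0.2,-3],0,8.7],[[0,0,-3],0,8.7],[[0,0,-3],0,8.7],[[0,0,-2.4],0,8.7],[[0,0,-1.5],0,8.7],[[0,0,-0.5],0,8.7],[[0,0,0],0,8.7],[[0,0,0],0,8.7]]}}

```text
time_s: 3.35
tcp_pos: [0.4687, 0.1765, 0.0763]
tcp_rot: [0.001, 0.278, 0.961, 0.0]
ft_force: [0.4, 0.2, -0.4]
finger_gap: 0.998
finger_force: 0.0
```

{"fn": "servo_tool", "kwargs": {"plan": [[[0,0,0],0,5],[[0,0,0],0,4],[[0,0,0],0,3.6],[[0,0,0],0,3.2],[[0,0,0],0,2.5],[[0,0,0],0,2.5],[[0,0,0],0,2.5],[[0,0,0],0,2.5]], "force": 25}}

```text
time_s: 4.15
tcp_pos: [0.4679, 0.1765, 0.0754]
tcp_rot: [0.0, 0.278, 0.961, 0.0]
ft_force: [0.2, 0.7, 0.1]
finger_gap: 0.386
finger_force: 24.9
```

{"fn": "servo_tool", "kwargs": {"plan": [[[0,0,1],0,2.5],[[0,0,2.5],0,2.5],[[0,0,3],0,2.5],[[0,0,2.5],0,2.5],[[0,0,1],0,2.5],[[0,-1,0],0,2.5],[[0.2,-2,0],0,2.5],[[0.3,-3,0],0,2.5]], "force": 35}}

```text
time_s: 4.95
tcp_pos: [0.4712, 0.1161, 0.1741]
tcp_rot: [-0.002, 0.277, 0.961, -0.0]
ft_force: [1.0, 0.4, -3.9]
finger_gap: 0.389
finger_force: 34.9
```

{"fn": "servo_tool", "kwargs": {"plan": [[[0.5,-4,0],0,2.5],[[0.5,-4,0],0,2.5],[[0.5,-4,0],0,2.5],[[0.5,-4,0],0,2.5],[[0.5,-4,0],0,2.5],[[0.5,-4,0],0,2.5],[[0.5,-4,0],0,2.5],[[0.5,-4,0],0,2.5]]}}

```text
time_s: 5.75
tcp_pos: [0.511, -0.2051, 0.1734]
tcp_rot: [-0.002, 0.278, 0.96, 0.001]
ft_force: [0.1, 0.5, -3.7]
finger_gap: 0.386
finger_force: 34.9
```

{"fn": "servo_tool", "kwargs": {"plan": [[[0.5,-4,0],0,2.5],[[0.5,-3,0],0,2.5],[[0.3,-2,0],0,2.5],[[0.2,-1.5,0],0,2.5],[[0.2,-0.4,0],0,2.5],[[0,0,0],0,2.5],[[0,0,0],0,2.5],[[0,0,0],0,2.5]]}}

```text
time_s: 6.55
tcp_pos: [0.5296, -0.311, 0.1754]
tcp_rot: [-0.0, 0.277, 0.961, 0.0]
ft_force: [-0.3, 0.8, -2.9]
finger_gap: 0.387
finger_force: 34.9
```

```bash
python3 - <<'E'
from h import *
import pickle
S=r.sense();print(S["tcp_pos"],S["tcp_rot"],S["finger_gap"],S["ft_force"])
w=shot("wrist");b=shot("scene");a=shot("top");pickle.dump((w,b,a),open("h2.pkl","wb"))
cv2.imwrite("pics/h2.png",np.hstack([cv2.resize(w["frame"],(400,300)),cv2.resize(b["frame"][180:310,50:223],(400,300))]))
E
```

```text
[ 0.52959726 -0.31103265  0.17536531] [-4.62668708e-04  2.77350895e-01  9.60768518e-01  3.47731928e-04] 0.3866769123599871 [-0.25577968  0.79799952 -2.87404763]
```

View pics/h2.png

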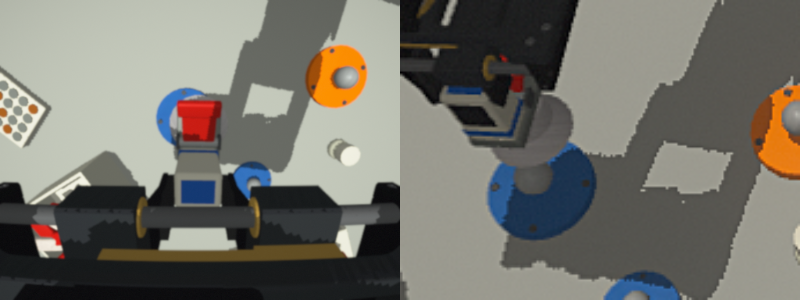

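The reader is held upright with the lever up. The bell is still about 2 cm short of the blue mount. I'll refine the mount position with the ball.

```bash
python3 - <<'E'
from h import *
import pickle;a,b=pickle.load(open("ab.pkl","rb"))
R=[]
for n,c,u,v in (("top",a,381,218),("scene",b,111,261)):
    f=c["frame"].astype(int);B,G,Rr=f[...,0],f[...,1],f[...,2]
    m=((B>G+15)&(B>Rr+25)).astype(np.uint8);k=np.zeros_like(m);cv2.circle(k,(u,v),32,1,-1);m&=k
    q=max(cv2.findContours(m,0,1)[0],key=cv2.contourArea);H=cv2.convexHull(q)
    P=np.array([plane(c,*t[0],.012)[:2] for t in H],np.float32)
    print(n,"ell",cv2.fitEllipse(P*1000),"enc",cv2.minEnclosingCircle(P*1000))
    hm=np.zeros_like(m);cv2.fillPoly(hm,[H],1);g=hm&(1-m)
    g=cv2.morphologyEx(g,cv2.MORPH_OPEN,np.ones((5,5),np.uint8))
    q=max(cv2.findContours(g,0,1)[0],key=cv2.contourArea);(x,y),rd=cv2.minEnclosingCircle(q)
    print(" ball",x,y,rd,cv2.boundingRect(q),plane(c,x,y,.032)); R.append(ray(c,x,y))
(o1,d1),(o2,d2)=R
t=np.linalg.lstsq(np.c_[d1,-d2],o2-o1,rcond=None)[0];p,q=o1+t[0]*d1,o2+t[1]*d2;print("tri",(p+q)/2,np.linalg.norm(p-q))
E
```

```text
top ell ((510.9418029785156, -318.2426452636719), (89.68903350830078, 91.37570190429688), 170.03561401367188) enc ((511.04217529296875, -318.1929626464844), 45.868709564208984)
 ball 382.30767822265625 216.0 6.984881401062012 (376, 210, 14, 13) [ 0.51095272 -0.31772526  0.032     ]
scene ell ((509.6116027832031, -318.30804443359375), (91.49163818359375, 97.28794860839844), 103.36603546142578) enc ((509.923095703125, -318.5531921386719), 48.51985168457031)
 ball 107.28443145751953 255.9011993408203 8.35851764678955 (100, 249, 16, 15) [ 0.50753278 -0.31880686  0.032     ]
tri [ 0.51031496 -0.31742584  0.03620936] 0.0016796229928024286
```

{"fn": "servo_tool", "kwargs": {"plan": [[[0.1,-0.7,0],0,2.5],[[0,-0.8,0],0,2.5],[[0,-0.5,0],0,2.5],[[0,0,-1],0,2.5],[[0,0,-1.5],0,2.5],[[0,0,-1],0,2.5],[[0,0,-0.6],0,2.5],[[0,0,0],0,2.5]]}}

```text
time_s: 7.5
tcp_pos: [0.5301, -0.3319, 0.133]
tcp_rot: [-0.001, 0.278, 0.961, 0.001]
ft_force: [0.2, 0.1, -2.7]
finger_gap: 0.385
finger_force: 34.9
```

```bash
python3 - <<'E'
from h import *
import pickle
S=r.sense();print(S["tcp_pos"],S["ft_force"],S["moment"])
b=shot("scene");w=shot("wrist");a=shot("top")
cv2.imwrite("pics/h3.png",np.hstack([cv2.resize(b["frame"][210:300,60:160],(400,360),interpolation=2),cv2.resize(w["frame"][90:260,150:340],(400,360),interpolation=2)]))
E
```

```text
[ 0.53009699 -0.33185659  0.13301389] [ 0.16923349  0.07005147 -2.70632241] [ 0.04890366 -0.14274719  0.0316844 ]
```

View pics/h3.png

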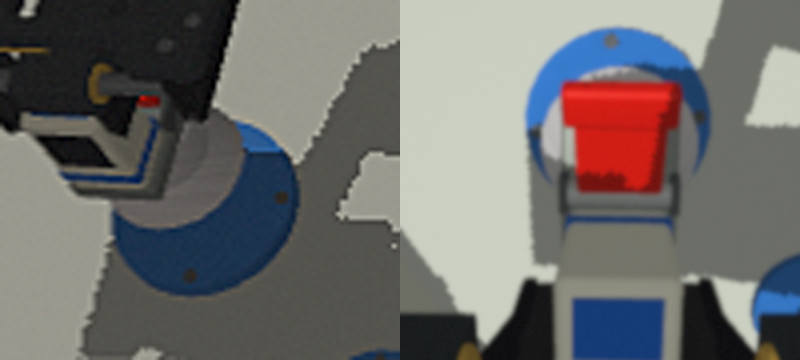

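{"fn": "servo_tool", "kwargs": {"plan": [[[0,0.1,-0.5],0,2.5],[[0,0,-0.7],0,2.5],[[0,0,-0.7],0,2.5],[[0,0,-0.5],0,2.5],[[0,0,-0.4],0,2.5],[[0,0,-0.2],0,2.5],[[0,0,-0.2],0,2.5],[[0,0,0],0,2.5]]}}

```text
time_s: 8.45
tcp_pos: [0.5307, -0.3315, 0.1022]
tcp_rot: [-0.0, 0.278, 0.961, 0.0]
ft_force: [0.5, 0.4, -2.7]
finger_gap: 0.384
finger_force: 34.9
```

{"fn": "servo_tool", "kwargs": {"plan": [[[0,0,-0.2],0,2.5],[[0,0,-0.2],0,2.5],[[0,0,-0.2],0,2.5],[[0,0,-0.2],0,2.5],[[0,0,-0.1],0,2.5],[[0,0,-0.1],0,2.5],[[0,0,0],0,2.5],[[0,0,0],0,2.5]]}}

```text
time_s: 9.25
tcp_pos: [0.5308, -0.3315, 0.0924]
tcp_rot: [-0.0, 0.278, 0.961, -0.0]
ft_force: [0.1, 0.9, -2.9]
finger_gap: 0.382
finger_force: 34.9
```

No contact force yet, with 5 mm to go.

{"fn": "servo_tool", "kwargs": {"plan": [[[0,0,-0.1],0,2.5],[[0,0,-0.1],0,2.5],[[0,0,-0.1],0,2.5],[[0,0,-0.1],0,2.5],[[0,0,0],0,2.5],[[0,0,0],0,2.5],[[0,0,0],0,2.5],[[0,0,0],0,2.5]]}}

```text
time_s: 10.05
tcp_pos: [0.5307, -0.3315, 0.0884]
tcp_rot: [-0.0, 0.278, 0.961, 0.0]
ft_force: [-0.5, -1.3, -3.1]
finger_gap: 0.382
finger_force: 34.9
```

{"fn": "servo_tool", "kwargs": {"plan": [[[0,0,-0.05],0,2.5],[[0,0,-0.05],0,2.5],[[0,0,-0.05],0,2.5],[[0,0,0],0,2.5],[[0,0,0],0,2.5],[[0,0,0],0,2.5],[[0,0,0],0,2.5],[[0,0,0],0,2.5]]}}

```text
time_s: 10.85
tcp_pos: [0.5311, -0.3317, 0.0874]
tcp_rot: [0.0, 0.278, 0.961, -0.0]
ft_force: [-1.3, 1.3, 2.6]
finger_gap: 0.388
finger_force: 34.9
```

{"fn": "servo_tool", "kwargs": {"plan": [[[0,0,0],0,3.6],[[0,0,0],0,4.2],[[0,0,0],0,5],[[0,0,0],0,7],[[0,0,0],0,8.5],[[0,0,0],0,8.5],[[0,0,0],0,8.5],[[0,0,0],0,8.5]], "force": 5}}

```text
time_s: 11.65
tcp_pos: [0.5308, -0.3316, 0.0869]
tcp_rot: [0.0, 0.278, 0.961, -0.0]
ft_force: [-0.2, -0.0, -0.4]
finger_gap: 0.923
finger_force: 0.0
```

{"fn": "servo_tool", "kwargs": {"plan": [[[0,0,0.5],0,8.5],[[0,0,1.5],0,8.5],[[0,0,2],0,8.5],[[0,0,2],0,8.5],[[0,0,2],0,8.5],[[0,0,1],0,8.5],[[0,0,0],0,4],[[0,0,0],0,0]]}}

```text
time_s: 12.45
tcp_pos: [0.5305, -0.3312, 0.1765]
tcp_rot: [-0.0, 0.278, 0.961, 0.0]
ft_force: [-0.1, -0.8, 0.6]
finger_gap: 0.875
finger_force: 0.0
```

```bash
python3 - <<'E'
from h import *
import pickle
S=r.sense();print(S["tcp_pos"],S["finger_gap"],S["ft_force"])
b=shot("scene");w=shot("wrist");pickle.dump((b,w),open("h4.pkl","wb"))
cv2.imwrite("pics/h4.png",np.hstack([cv2.resize(b["frame"][210:300,60:160],(400,360),interpolation=2),cv2.resize(w["frame"][90:260,150:340],(400,360),interpolation=2)]))
f=w["frame"].astype(int);m=((f[...,2]>f[...,1]+60)&(f[...,2]>f[...,0]+60)).astype(np.uint8);m[:, :180]=0;m[:,330:]=0
q=max(cv2.findContours(m,0,1)[0],key=cv2.contourArea);print(cv2.boundingRect(q))
for x,z in((-20,81),(-27,65),(-34,91)):
    t=np.radians(-32.2);P=np.array([.5104+x/1e3*np.cos(t),-.3187+x/1e3*np.sin(t),.012+z/1e3]);print(P,proj(w,P))
E
```

```text
[ 0.53047173 -0.33123391  0.17652683] 0.8749119751744108 [-0.07041548 -0.76386112  0.63708389]
(235, 118, 39, 39)
[ 0.49347614 -0.30804247  0.093     ] [254.53372233 136.26134708]
[ 0.48755278 -0.30431234  0.077     ] [254.45316441 126.57299064]
[ 0.48162943 -0.30058221  0.103     ] [254.5709651 121.4534559]
```

View pics/h4.png

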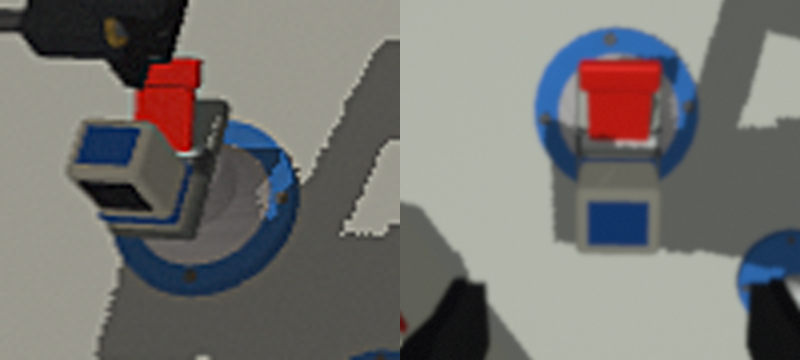

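{"fn": "servo_tool", "kwargs": {"plan": [[[-0.9,0.6,0],0,0],[[-0.9,0.6,0],0,0],[[-0.9,0.6,0],0,0],[[-0.9,0.5,0],0,0],[[0,0,-2],0,0],[[0,0,-2],0,0],[[0,0,-2],0,0],[[0,0,-0.5],0,0]]}}

```text
time_s: 13.35
tcp_pos: [0.4929, -0.307, 0.1101]
tcp_rot: [-0.002, 0.278, 0.961, 0.001]
ft_force: [1.2, -0.8, -0.0]
finger_gap: 0.064
finger_force: 0.0
```

{"fn": "servo_tool", "kwargs": {"plan": [[[0.1,-0.1,0],0,0],[[0,0,0],0,0],[[0,0,-0.3],0,0],[[0,0,-0.3],0,0],[[0,0,-0.3],0,0],[[0,0,-0.3],0,0],[[0,0,-0.3],0,0],[[0,0,-0.3],0,0]]}}

```text
time_s: 14.15
tcp_pos: [0.4958, -0.3095, 0.0937]
tcp_rot: [-0.0, 0.278, 0.961, 0.0]
ft_force: [0.5, -0.1, 0.5]
finger_gap: 0.005
finger_force: 0.0
```

{"fn": "servo_tool", "kwargs": {"plan": [[[0,0,-0.3],0,0],[[0,0,-0.3],0,0],[[0,0,-0.2],0,0],[[0,0,-0.2],0,0],[[0,0,-0.1],0,0],[[0,0,-0.1],0,0],[[0,0,0],0,0],[[0,0,0],0,0]]}}

```text
time_s: 14.95
tcp_pos: [0.4959, -0.3096, 0.082]
tcp_rot: [0.0, 0.278, 0.961, -0.0]
ft_force: [0.9, 0.2, -0.7]
finger_gap: 0.008
finger_force: 0.0
```

{"fn": "servo_tool", "kwargs": {"plan": [[[-0.2,0.1,0],0,0],[[0,0,-0.1],0,0],[[0,0,-0.1],0,0],[[0,0,-0.1],0,0],[[0,0,-0.1],0,0],[[0,0,-0.1],0,0],[[0,0,0],0,0],[[0,0,0],0,0]]}}

```text
time_s: 15.75
tcp_pos: [0.4938, -0.3085, 0.0769]
tcp_rot: [-0.0, 0.278, 0.961, 0.0]
ft_force: [-1.1, 0.2, -0.3]
finger_gap: 0.004
finger_force: 0.0
```

{"fn": "servo_tool", "kwargs": {"plan": [[[0,0,-0.05],0,0],[[0,0,-0.05],0,0],[[0,0,-0.05],0,0],[[0,0,0],0,0],[[0,0,0],0,0],[[0,0,0],0,0],[[0,0,0],0,0],[[0,0,0],0,0]]}}

```text
time_s: 16.55
tcp_pos: [0.4938, -0.3086, 0.0755]
tcp_rot: [0.0, 0.278, 0.961, -0.0]
ft_force: [0.8, -0.9, 0.3]
finger_gap: 0.002
finger_force: 0.0
```

```bash
python3 - <<'E'
from h import *
b=shot("scene");w=shot("wrist")
cv2.imwrite("pics/h5.png",np.hstack([cv2.resize(b["frame"][210:300,60:160],(400,360),interpolation=2),cv2.resize(w["frame"][90:260,150:340],(400,360),interpolation=2)]))
E
```

```text
(no output)
```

View pics/h5.png

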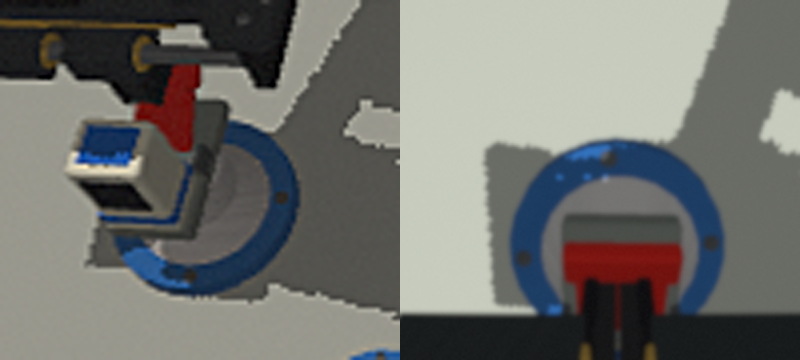

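The view shows the lever partly hidden by the fingers, with its end at wrist crop (622,265). I'll compare that with the predicted positions for different lever angles.

```bash
python3 - <<'E'
from h import *
w=shot("wrist");S=r.sense();print(S["tcp_pos"],S["ft_force"],S["moment"])
f=w["frame"].astype(int);m=((f[...,2]>f[...,1]+60)&(f[...,2]>f[...,0]+60)).astype(np.uint8);m[:, :180]=0;m[:,330:]=0
q=max(cv2.findContours(m,0,1)[0],key=cv2.contourArea);print("red",cv2.boundingRect(q))
t=np.radians(-32.2)
def W(x,y,z): return [.5104+(x*np.cos(t)-y*np.sin(t))/1e3,-.3187+(x*np.sin(t)+y*np.cos(t))/1e3,.012+z/1e3]
for ph in(0,.1,.2,.3,.4,.5,.6): print(ph,[proj(w,W(3-47*np.cos(ph),y,62+47*np.sin(ph))).round(1).tolist() for y in(-14,14)])
print("saddle end",proj(w,W(-32,-20,56)),"tip",proj(w,S["tcp_pos"]))
E
```

```text
[ 0.49384108 -0.30855661  0.07546222] [-0.21930372 -0.07763994 -0.1596415 ] [ 0.04066618 -0.11640965  0.02159903]
red (228, 205, 56, 33)
0 [[234.5, 181.2], [276.9, 181.1]]
0.1 [[234.1, 183.6], [277.5, 183.5]]
0.2 [[233.7, 186.7], [278.0, 186.6]]
0.3 [[233.3, 190.7], [278.5, 190.6]]
0.4 [[232.9, 195.4], [279.0, 195.3]]
0.5 [[232.5, 200.9], [279.5, 200.9]]
0.6 [[232.2, 207.2], [280.0, 207.1]]
saddle end [226.7093917  195.52470938] tip [255.3762288  216.53477693]
```

```bash
python3 - <<'E'
from h import *
import pickle
b4,w4=pickle.load(open("h4.pkl","rb"))
w=shot("wrist");b=shot("scene");S=r.sense()
t=np.radians(-32.2)
def W(x,y,z): return [.5104+(x*np.cos(t)-y*np.sin(t))/1e3,-.3187+(x*np.sin(t)+y*np.cos(t))/1e3,.012+z/1e3]
for ph in(0,.6):
    for c in(w4,w):
        print(ph,[proj(c,W(3-47*np.cos(ph),y,62+47*np.sin(ph))).round(1).tolist() for y in(-14,14)])
f=w["frame"].copy();g=b["frame"].copy()
gx=cv2.resize(f[190:270,200:310],None,fx=4,fy=4,interpolation=2);sx=cv2.resize(g[210:290,70:160],None,fx=4,fy=4,interpolation=2)
def mk(im,c,P,x0,y0,col):
    u,v=proj(c,P);cv2.circle(im,(int((u-x0)*4),int((v-y0)*4)),4,col,1)
for im,c,x0,y0 in((gx,w,200,190),(sx,b,70,210)):
    mk(im,c,S["tcp_pos"],x0,y0,(0,255,0))
    mk(im,c,W(-20,0,81),x0,y0,(0,255,255)); mk(im,c,W(24,0,118),x0,y0,(255,0,255)); mk(im,c,W(-32,20,56),x0,y0,(255,255,0))
im=np.hstack([gx,sx]);print(im.shape);cv2.imwrite("pics/h6.png",im)
E
```

```text
0 [[239.5, 108.0], [269.3, 108.0]]
0 [[234.5, 181.2], [276.9, 181.1]]
0.6 [[238.3, 119.2], [270.8, 119.1]]
0.6 [[232.1, 207.2], [279.9, 207.1]]
(320, 800, 3)
```

View pics/h6.png

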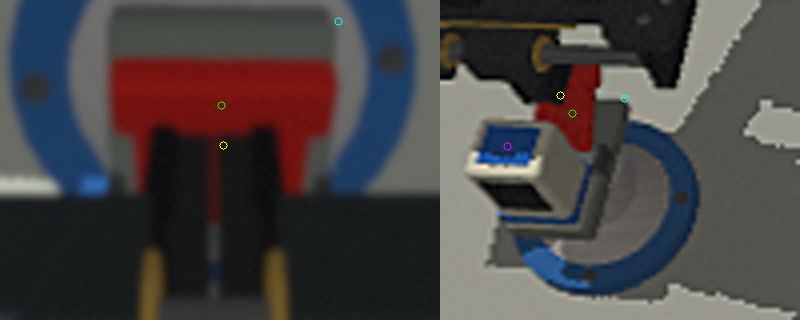

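The lever is still up. In both views the visible fingertips sit well behind the reported TCP, only just reaching the pad, and the force is zero. I'll lift, shift outward so the gripper's body stays clear of the housing, and press deeper while watching the force.

{"fn": "servo_tool", "kwargs": {"plan": [[[0,0,1],0,0],[[0,0,1.5],0,0],[[-0.3,0.2,0],0,0],[[-0.3,0.2,0],0,0],[[0,0,0],0,0],[[0,0,-0.4],0,0],[[0,0,-0.4],0,0],[[0,0,0],0,0]]}}

```text
time_s: 17.6
tcp_pos: [0.4873, -0.3041, 0.0913]
tcp_rot: [-0.001, 0.278, 0.961, 0.0]
ft_force: [-0.0, 0.2, -0.0]
finger_gap: 0.005
finger_force: 0.0
```

```bash
python3 - <<'E'
from h import *
S=r.sense();t=np.radians(-32.2);d=S["tcp_pos"][:2]-[.5104,-.3187]
print(S["tcp_pos"],"x",d@[np.cos(t),np.sin(t)]*1e3,"y",d@[-np.sin(t),np.cos(t)]*1e3,S["ft_force"],S["moment"])
w=shot("wrist");f=w["frame"].astype(int);m=((f[...,2]>f[...,1]+60)&(f[...,2]>f[...,0]+60)).astype(np.uint8);m[:, :180]=0;m[:,330:]=0
q=max(cv2.findContours(m,0,1)[0],key=cv2.contourArea);print("red",cv2.boundingRect(q))
def W(x,y,z): return [.5104+(x*np.cos(t)-y*np.sin(t))/1e3,-.3187+(x*np.sin(t)+y*np.cos(t))/1e3,.012+z/1e3]
for ph in(0,.3,.5,.6): print(ph,proj(w,W(3-47*np.cos(ph),0,62+47*np.sin(ph))))
print(f[195:250:4,245].tolist())
for z in (0,10,20): print(proj(w,S["tcp_pos"]+[0,0,z/1e3]))
E
```

```text
[ 0.48725613 -0.30407405  0.09128037] x -27.378002503153986 y 0.043562432666228126 [-0.01601539  0.15175425 -0.04740709] [ 0.12713119 -0.15645612  0.04948416]
red (230, 208, 51, 29)
0 [255.12045356 185.76627652]
0.3 [255.24865038 194.66823017]
0.5 [255.33613912 204.16930485]
0.6 [255.37851874 209.91356145]
[[72, 75, 73], [69, 74, 70], [71, 76, 72], [47, 51, 93], [16, 20, 119], [17, 22, 123], [15, 19, 113], [18, 18, 66], [22, 21, 21], [21, 20, 21], [22, 20, 21], [22, 20, 21], [21, 22, 20], [20, 19, 20]]
[255.34531144 216.51588098]
[255.45128904 222.43289411]
[255.56772385 228.940699  ]
```

{"fn": "servo_tool", "kwargs": {"plan": [[[0,0,-0.2],0,0],[[0,0,-0.2],0,0],[[0,0,-0.2],0,0],[[0,0,-0.2],0,0],[[0,0,-0.2],0,0],[[0,0,-0.2],0,0],[[0,0,0],0,0],[[0,0,0],0,0]]}}

```text
time_s: 18.45
tcp_pos: [0.4878, -0.3046, 0.0804]
tcp_rot: [-0.0, 0.278, 0.961, -0.0]
ft_force: [1.2, -0.2, -0.7]
finger_gap: 0.006
finger_force: 0.0
```

```bash
cat > lev.py <<'E'
from h import *
S=r.sense();t=np.radians(-32.2)
print(S["time_s"],S["tcp_pos"],S["ft_force"],S["moment"])
w=shot("wrist");f=w["frame"].astype(int);m=((f[...,2]>f[...,1]+60)&(f[...,2]>f[...,0]+60)).astype(np.uint8);m[:, :180]=0;m[:,330:]=0
q=max(cv2.findContours(m,0,1)[0],key=cv2.contourArea);print("red",cv2.boundingRect(q))
def W(x,y,z): return [.5104+(x*np.cos(t)-y*np.sin(t))/1e3,-.3187+(x*np.sin(t)+y*np.cos(t))/1e3,.012+z/1e3]
for ph in(0,.1,.2,.3,.4,.5,.6): print(ph,[proj(w,W(3-47*np.cos(ph),y,62+47*np.sin(ph))).round(1).tolist() for y in(-14,14)])
E
python3 lev.py
```

```text
18.45 [ 0.48781444 -0.30455594  0.08040381] [ 1.1773954  -0.15706956 -0.68880499] [ 0.06681549 -0.15840074 -0.03857711]
red (228, 213, 54, 25)
0 [[234.9, 189.4], [275.9, 189.3]]
0.1 [[234.5, 191.8], [276.4, 191.8]]
0.2 [[234.1, 195.0], [276.9, 195.0]]
0.3 [[233.7, 199.0], [277.3, 198.9]]
0.4 [[233.3, 203.8], [277.8, 203.7]]
0.5 [[233.0, 209.2], [278.3, 209.2]]
0.6 [[232.7, 215.4], [278.7, 215.3]]
```

{"fn": "servo_tool", "kwargs": {"plan": [[[-0.1,0.1,0],0,0],[[0,0,-0.2],0,0],[[0,0,-0.2],0,0],[[0,0,-0.2],0,0],[[0,0,-0.1],0,0],[[0,0,-0.1],0,0],[[0,0,0],0,0],[[0,0,0],0,0]]}}

```text
time_s: 19.3
tcp_pos: [0.4867, -0.3035, 0.0725]
tcp_rot: [-0.0, 0.278, 0.961, 0.0]
ft_force: [-1.2, 1.1, 1.2]
finger_gap: 0.004
finger_force: 0.4
```

```bash
python3 lev.py
```

```text
19.3 [ 0.48671681 -0.30345547  0.07247563] [-1.16279136  1.11117459  1.22936457] [ 0.05090261 -0.05659071 -0.04831983]
red (268, 220, 15, 18)
0 [[233.7, 195.2], [276.2, 195.1]]
0.1 [[233.3, 197.9], [276.7, 197.8]]
0.2 [[232.8, 201.3], [277.2, 201.2]]
0.3 [[232.4, 205.6], [277.7, 205.5]]
0.4 [[232.0, 210.6], [278.2, 210.6]]
0.5 [[231.6, 216.5], [278.7, 216.4]]
0.6 [[231.3, 223.0], [279.1, 222.9]]
```

{"fn": "servo_tool", "kwargs": {"plan": [[[-0.1,0.1,0],0,0],[[0,0,-0.2],0,0],[[0,0,-0.2],0,0],[[0,0,-0.2],0,0],[[0,0,-0.2],0,0],[[0,0,0],0,0],[[0,0,0],0,0],[[0,0,0],0,0]]}}

```text
time_s: 20.15
tcp_pos: [0.4862, -0.3029, 0.0644]
tcp_rot: [0.0, 0.278, 0.961, -0.0]
ft_force: [-0.0, 0.2, 0.4]
finger_gap: 0.001
finger_force: 0.0
```

```bash
python3 lev.py
```

```text
20.15 [ 0.48620547 -0.30287097  0.06435287] [-0.01352696  0.179945    0.4207759 ] [ 0.07729548 -0.15161566  0.02702244]
red (226, 214, 57, 24)
0 [[232.6, 200.4], [276.7, 200.3]]
0.1 [[232.1, 203.3], [277.2, 203.2]]
0.2 [[231.7, 207.1], [277.8, 207.0]]
0.3 [[231.2, 211.6], [278.3, 211.5]]
0.4 [[230.7, 217.0], [278.9, 216.9]]
0.5 [[230.3, 223.2], [279.4, 223.1]]
0.6 [[229.9, 230.1], [279.8, 230.0]]
```

The lever is moving. I estimate it is about half way down.

{"fn": "servo_tool", "kwargs": {"plan": [[[0,0,-0.2],0,0],[[0,0,-0.2],0,0],[[0,0,-0.1],0,0],[[0,0,-0.1],0,0],[[0,0,-0.1],0,0],[[0,0,0],0,0],[[0,0,0],0,0],[[0,0,0],0,0]]}}

```text
time_s: 21.0
tcp_pos: [0.4859, -0.3026, 0.0574]
tcp_rot: [0.0, 0.278, 0.961, -0.0]
ft_force: [-0.6, 0.3, -0.3]
finger_gap: 0.006
finger_force: 0.1
```

```bash
python3 lev.py
```

```text
21.0 [ 0.48592228 -0.30259272  0.05736704] [-0.64626425  0.34239005 -0.31339071] [ 0.00488722 -0.13994692 -0.05459964]
red (226, 213, 57, 25)
0 [[231.8, 204.8], [277.4, 204.7]]
0.1 [[231.2, 207.9], [278.0, 207.8]]
0.2 [[230.7, 211.9], [278.5, 211.8]]
0.3 [[230.2, 216.7], [279.1, 216.7]]
0.4 [[229.7, 222.4], [279.7, 222.4]]
0.5 [[229.3, 229.0], [280.2, 228.9]]
0.6 [[228.9, 236.3], [280.7, 236.2]]
```

{"fn": "servo_tool", "kwargs": {"plan": [[[0,0,-0.1],0,0],[[0,0,-0.1],0,0],[[0,0,-0.1],0,0],[[0,0,-0.1],0,0],[[0,0,0],0,0],[[0,0,0],0,0],[[0,0,0],0,0],[[0,0,0],0,0]]}}

```text
time_s: 21.85
tcp_pos: [0.4859, -0.3027, 0.0534]
tcp_rot: [0.0, 0.278, 0.961, -0.0]
ft_force: [0.2, -0.1, -0.3]
finger_gap: 0.008
finger_force: 0.0
```

```bash
python3 lev.py
```

```text
21.85 [ 0.48592651 -0.30266699  0.05338833] [ 0.15888601 -0.05868076 -0.32966268] [ 0.04647615 -0.10573882 -0.02765317]
red (226, 212, 57, 26)
0 [[231.4, 207.1], [278.0, 207.0]]
0.1 [[230.9, 210.3], [278.6, 210.2]]
0.2 [[230.3, 214.4], [279.2, 214.3]]
0.3 [[229.8, 219.4], [279.8, 219.3]]
0.4 [[229.3, 225.3], [280.4, 225.2]]
0.5 [[228.8, 232.1], [280.9, 232.0]]
0.6 [[228.4, 239.6], [281.5, 239.5]]
```

{"fn": "servo_tool", "kwargs": {"plan": [[[0,0,-0.1],0,0],[[0,0,-0.1],0,0],[[0,0,-0.1],0,0],[[0,0,-0.1],0,0],[[0,0,0],0,0],[[0,0,0],0,0],[[0,0,0],0,0],[[0,0,0],0,0]]}}

```text
time_s: 22.7
tcp_pos: [0.486, -0.3027, 0.0494]
tcp_rot: [0.0, 0.278, 0.961, -0.0]
ft_force: [-0.9, -0.0, -0.2]
finger_gap: 0.006
finger_force: 0.0
```

```bash
python3 lev.py
```

```text
22.7 [ 0.485996   -0.30266831  0.04942029] [-0.89033333 -0.0365018  -0.18141874] [ 0.07096751 -0.1343835   0.0116484 ]
red (226, 211, 57, 27)
0 [[230.9, 209.4], [278.4, 209.3]]
0.1 [[230.3, 212.7], [279.1, 212.7]]
0.2 [[229.8, 217.0], [279.7, 216.9]]
0.3 [[229.2, 222.2], [280.3, 222.1]]
0.4 [[228.7, 228.3], [280.9, 228.2]]
0.5 [[228.2, 235.2], [281.5, 235.1]]
0.6 [[227.7, 243.0], [282.1, 242.9]]
```

{"fn": "servo_tool", "kwargs": {"plan": [[[0,0,-0.1],0,0],[[0,0,-0.1],0,0],[[0,0,-0.1],0,0],[[0,0,0],0,0],[[0,0,0],0,0],[[0,0,0],0,0],[[0,0,0],0,0],[[0,0,0],0,0]]}}

```text
time_s: 23.55
tcp_pos: [0.4858, -0.3026, 0.0474]
tcp_rot: [0.0, 0.278, 0.961, -0.0]
ft_force: [-1.0, 1.3, 7.9]
finger_gap: -0.001
finger_force: 3.8
```

```bash
python3 lev.py
```

```text
23.55 [ 0.48583134 -0.30256387  0.0474477 ] [-1.00289785  1.3041137   7.85498815] [ 0.25488966  0.11415378 -0.01030105]
red (226, 211, 57, 27)
0 [[230.7, 210.9], [278.7, 210.9]]
0.1 [[230.1, 214.4], [279.3, 214.3]]
0.2 [[229.5, 218.7], [280.0, 218.6]]
0.3 [[229.0, 224.0], [280.6, 223.9]]
0.4 [[228.4, 230.2], [281.2, 230.1]]
0.5 [[227.9, 237.2], [281.8, 237.2]]
0.6 [[227.4, 245.1], [282.4, 245.1]]
```

Firm stop at 8 N with the lever level. One small extra push, then retreat and check.

{"fn": "servo_tool", "kwargs": {"plan": [[[0,0,-0.05],0,0],[[0,0,0],0,0],[[0,0,0],0,0],[[0,0,0.5],0,0],[[0,0,1],0,0],[[0,0,2],0,0],[[0,0,3],0,0],[[0,0,3],0,0]]}}

```text
time_s: 24.4
tcp_pos: [0.4855, -0.3023, 0.1418]
tcp_rot: [-0.0, 0.278, 0.961, 0.0]
ft_force: [-0.3, -0.6, 0.6]
finger_gap: 0.004
finger_force: 0.0
```

{"fn": "servo_tool", "kwargs": {"plan": [[[2,-1.3,1],0,0],[[2,-1.3,0],0,0],[[0,0,0],0,0],[[0,0,0],0,0],[[0,0,0],0,0],[[0,0,0],0,0],[[0,0,0],0,0],[[0,0,0],0,0]]}}

```text
time_s: 25.2
tcp_pos: [0.5255, -0.3283, 0.1509]
tcp_rot: [-0.0, 0.278, 0.961, 0.0]
ft_force: [0.4, -0.5, 0.1]
finger_gap: 0.003
finger_force: 0.0
```

```bash
python3 lev.py; python3 - <<'E'
from h import *
b=shot("scene");w=shot("wrist")
cv2.imwrite("pics/h7.png",np.hstack([cv2.resize(b["frame"][210:300,60:160],(400,360),interpolation=2),cv2.resize(w["frame"][90:260,150:340],(400,360),interpolation=2)]))
E
```

```text
25.2 [ 0.52545433 -0.32828158  0.15086333] [ 0.44811183 -0.49660947  0.08997003] [ 0.04527131 -0.16934687 -0.01274361]
red (235, 115, 40, 51)
0 [[238.6, 115.6], [271.1, 115.6]]
0.1 [[238.4, 116.3], [271.4, 116.2]]
0.2 [[238.1, 117.6], [271.7, 117.5]]
0.3 [[237.9, 119.4], [272.0, 119.4]]
0.4 [[237.7, 121.9], [272.3, 121.8]]
0.5 [[237.4, 124.9], [272.6, 124.9]]
0.6 [[237.2, 128.6], [272.8, 128.5]]
```

View pics/h7.png

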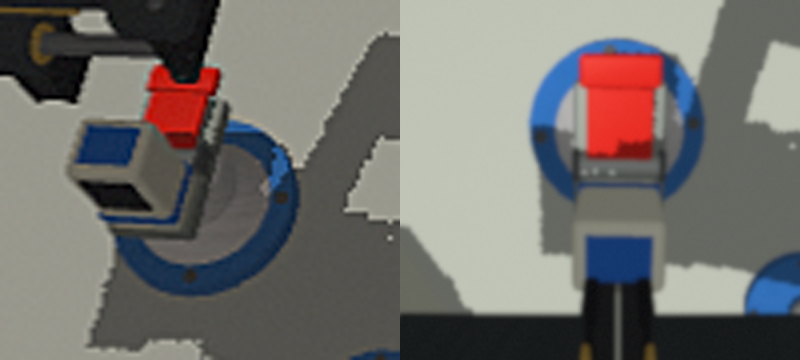

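The lever looks level and the reader upright. I'll move clear and do a numeric check of the lever angle from the top and scene cameras.

{"fn": "servo_tool", "kwargs": {"plan": [[[0,0,3],0,0],[[0,0,4],0,0],[[0,-4,0],0,0],[[0,-4.5,0],0,0],[[0,-4.5,0],0,0],[[0,-4.5,0],0,0],[[0,-4,0],0,0],[[0,0,0],0,0]]}}

```text
time_s: 26.15
tcp_pos: [0.5241, -0.5497, 0.2197]
tcp_rot: [0.0, 0.28, 0.96, -0.002]
ft_force: [-0.7, 0.6, -0.2]
finger_gap: 0.007
finger_force: 0.0
```

```bash
python3 - <<'E'
from h import *
import pickle
t=np.radians(-32.2)
def W(x,y,z): return [.5104+(x*np.cos(t)-y*np.sin(t))/1e3,-.3187+(x*np.sin(t)+y*np.cos(t))/1e3,.012+z/1e3]
for n in("scene","top"):
    c=shot(n);f=c["frame"].astype(int);m=((f[...,2]>f[...,1]+50)&(f[...,2]>f[...,0]+50)).astype(np.uint8)
    u,v=proj(c,W(-25,0,65)).astype(int);k=np.zeros_like(m);cv2.circle(k,(int(u),int(v)),22,1,-1);m&=k
    q=max(cv2.findContours(m,0,1)[0],key=cv2.contourArea);rr=cv2.minAreaRect(q);print(n,cv2.boundingRect(q),cv2.contourArea(q),cv2.boxPoints(rr).round(1).tolist())
    for ph in(0,.1,.2,.6):print(ph,[proj(c,W(3-47*np.cos(ph),y,62+47*np.sin(ph))).round(1).tolist() for y in(-16,16)])
    print("housing",proj(c,W(24,0,118)))
    m=((f[...,0]>f[...,1]+25)&(f[...,0]>f[...,2]+40)).astype(np.uint8);u,v=proj(c,W(24,0,118)).astype(int);k=np.zeros_like(m);cv2.circle(k,(int(u),int(v)),9,1,-1);m&=k
    q=max(cv2.findContours(m,0,1)[0],key=cv2.contourArea);print(cv2.minAreaRect(q))
E
```

```text
scene (96, 226, 19, 21) 236.0 [[95.19999694824219, 245.0], [97.80000305175781, 225.0], [114.4000015258789, 227.0], [111.9000015258789, 247.10000610351562]]
0 [[98.5, 227.3], [114.6, 227.8]]
0.1 [[97.7, 226.3], [113.8, 226.8]]
0.2 [[96.8, 225.4], [113.0, 225.9]]
0.6 [[92.8, 224.5], [109.4, 225.0]]
housing [ 86.80439237 246.65937603]
((86.54139709472656, 246.0034637451172), (14.36686897277832, 9.218048095703125), 4.763641834259033)
top (376, 212, 14, 13) 64.5 [[373.5, 221.5], [384.0, 211.0], [389.0, 216.0], [378.5, 226.5]]
0 [[384.5, 233.6], [372.5, 226.5]]
0.1 [[385.1, 233.3], [373.0, 226.2]]
0.2 [[385.8, 232.9], [373.7, 225.7]]
0.6 [[389.4, 229.5], [377.1, 222.3]]
housing [399.59616688 201.66677327]
((399.2000732421875, 200.60003662109375), (8.944271087646484, 6.260990142822266), 26.56505012512207)
```

The scene view puts the lever end within about 0.05 rad of level. That matches the firm 8 N stop, and the housing is where it should be.

```bash
python3 -c "
from plant import order
print(order.hand_in())"
```

```text
the job is handed in; nothing more can be done
None
```

The reader is fully seated on the larger blue mount, upright, with its red lever pressed down to a firm stop, and the job is handed in at about 26 s. The last camera check put the lever level to within about 0.05 rad.

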